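# Close the vent of the shortest magnifier jar

## Task

Close the air vent of the shortest of the four magnifier jars: with your fingertips, gently press the small round plug in its lid all the way down, then take your hand away. Do not touch the lens in that lid, do not pick up, slide or tip the jar, do not touch the other three magnifier jars, whose vents must stay open for the live insects, and leave the rest of the things on the table where they are.

Things in the scene. Friction and masses are not known exactly. Their poses are not given: they have to be found in the camera images.
- jar_shortest: the shortest of the four magnifier jars, the one to work on: a loose clear round pot, 76 mm across, with a red lid 82 mm across whose flat top is 55 mm above the table; about 0.2 to 0.35 kg. Origin at the centre of its underside, z up; its x axis points from the centre towards its vent plug.
- vent_shortest_top (a point): centre of the top face of the vent plug of that jar: a grey upright round plug, 20 mm across, in the lid 22 mm off the lid's centre (along the jar's +x). The plug's top stands about 12 mm above the lid when fully up (open) and 4 mm above it when fully down (closed). It slides straight down, resists with about 4 N, stops hard at the bottom and stays where it is left.
- vent_shortest (a joint): how far that plug is pressed down, in m: 0 fully up (vent open), 0.008 fully down (vent closed). Starts between 0 and 0.0015.
- jar_second: the second shortest magnifier jar, to be left alone: a loose clear round pot, 76 mm across, with a red lid 82 mm across whose flat top is 75 mm above the table; about 0.2 to 0.35 kg. Origin at the centre of its underside, z up; its x axis points from the centre towards its vent plug.
- vent_second_top (a point): centre of the top face of the vent plug of that jar: a grey upright round plug, 20 mm across, in the lid 22 mm off the lid's centre (along the jar's +x). The plug's top stands about 12 mm above the lid when fully up (open) and 4 mm above it when fully down (closed). It slides straight down, resists with about 4 N, stops hard at the bottom and stays where it is left.
- vent_second (a joint): how far that plug is pressed down, in m: 0 fully up (vent open), 0.008 fully down (vent closed). Starts between 0 and 0.0015.
- jar_third: the third magnifier jar in height, to be left alone: a loose clear round pot, 76 mm across, with a red lid 82 mm across whose flat top is 90 mm above the table; about 0.2 to 0.35 kg. Origin at the centre of its underside, z up; its x axis points from the centre towards its vent plug.
- vent_third_top (a point): centre of the top face of the vent plug of that jar: a grey upright round plug, 20 mm across, in the lid 22 mm off the lid's centre (along the jar's +x). The plug's top stands about 12 mm above the lid when fully up (open) and 4 mm above it when fully down (closed). It slides straight down, resists with about 4 N, stops hard at the bottom and stays where it is left.
- vent_third (a joint): how far that plug is pressed down, in m: 0 fully up (vent open), 0.008 fully down (vent closed). Starts between 0 and 0.0015.
- jar_tallest: the tallest magnifier jar, to be left alone: a loose clear round pot, 76 mm across, with a red lid 82 mm across whose flat top is 105 mm above the table; about 0.2 to 0.35 kg. Origin at the centre of its underside, z up; its x axis points from the centre towards its vent plug.
- vent_tallest_top (a point): centre of the top face of the vent plug of that jar: a grey upright round plug, 20 mm across, in the lid 22 mm off the lid's centre (along the jar's +x). The plug's top stands about 12 mm above the lid when fully up (open) and 4 mm above it when fully down (closed). It slides straight down, resists with about 4 N, stops hard at the bottom and stays where it is left.
- vent_tallest (a joint): how far that plug is pressed down, in m: 0 fully up (vent open), 0.008 fully down (vent closed). Starts between 0 and 0.0015.
- lens_shortest: the magnifying lens in the lid of the shortest jar, not to be touched: a flat clear disc 36 mm across in a thin green ring, 12 mm off the lid's centre on the side away from the vent plug (its edge is 6 mm from the plug's edge), its top 1 mm above the lid. Origin at the centre of its underside.
- jam_jar: bystander: plain glass jar with a black screw lid and no plug, 68 mm across, 95 mm tall. Origin at the centre of its underside.
- dish: bystander: flat clear petri dish, 90 mm across, 14 mm tall. Origin at the centre of its underside.
- planter: bystander: small glass pot of plants, 62 mm across, about 75 mm tall. Origin at the centre of its underside.
- stone: bystander: rounded grey stone, 56 mm across, 30 mm tall. Origin at the centre of its underside.
Things that resemble listed ones, but are neither listed nor needed, are in the scene too. Leave any blue or yellow look-alike of the jar_shortest alone.

How it is judged:
By the outcome, as a careful person would: the job done as asked, in the order asked, and still so for the second after the job is handed in, with the robot touching nothing.
It also fails if it takes over 35 s, if anything falls off the work surface, if the arm or the gripper's body presses on something with over 40 N, if the wrist force passes 120 N, or if a joint passes its speed limit or range.

## Robot

A 6-joint arm with a two-finger parallel gripper is mounted at the origin on the work surface. World frame = base frame: x ahead of the robot, y to its left, z up, the work surface at z = 0. Lengths are in m, angles in rad, forces in N, time in s.
With the tool pointing down it reaches from about 0.25 to 0.775 m from the base axis. Payload 4 kg.
Tool frame: the origin (TCP) lies on the centre line of the jaws, within the pads' length; the fingertips stand 17 mm ahead of it and the grasp point (between the pads) lies 2 mm behind it; z points along the fingers, y is the line along which they close (so a half turn about z gives the same grasp; the last joint's range is limited). The gripper opens to 94 mm and grips with 3 to 60 N. Pads are 16 mm wide; open, the fingers measure 119 mm over their backs; the gripper's body (75 mm by 177 mm) begins 78 mm behind the grasp point.
Start: joints at [-1.333, 0.087, 1.371, -0, 1.684, -0.103], TCP at [0.184, -0.518, 0.199] pointing down, gripper open.
Joint ranges: [-3.1, 3.1], [-0.76, 2.03], [0.27, 2.55], [-1.08, 4.22], [0.17, 2.65], [-2.57, 2.57]. Speed limits (rad/s): [2.79, 2.79, 3.14, 3.14, 3.14, 3.14].

## Interface

Orientations are given as [roll, pitch, yaw] about the fixed x, y, z axes, in that order (R = Rz(yaw) Ry(pitch) Rx(roll)).
In Python, from bench import robot gives the robot as it stands.
- The arm moves only by the tool servo_tool, never from a script. Its argument "plan" is a list of rows, each a list of 7 numbers: the shift along the tool's x, y, z normalised to -1 to 1, where 1 is 0.1 m, then the turn, a rotation vector about the tool's x, y, z normalised to -1 to 1, where 1 is pi/2 rad, then the finger opening in mm, from 0 to 94. In form: [[x, y, z, ax, ay, az, gripper], ...]. A call has 1 to 12 rows; each row is the pose to reach, as a shift and turn from the pose commanded when the call began, along the tool's axes at that moment; what a row does not reach only later rows make up. A row lasts 1/12 s, in which the tool goes at most 41.7 mm and 7.16 degrees, less where a joint would pass 70% of its speed; a pose out of reach is approached as far as the arm can. A call with a number of a shift or a turn outside -1 to 1 is refused whole. A call with a gripper value outside its range is refused whole. The fingers move at their own pace and stop on an object; the grip force is fixed at half the most. Time passes only in rows, so rows that repeat a pose let the fingers close. It gives the time, the measured TCP pose, the force, the opening and the grip force at its end, in the units of the state.
- robot.get_obs(): the state, without advancing time (a new reading comes with each control period).
- robot.snapshot(name): name is "scene" or "top" or "wrist"; returns the picture (480x640x3 uint8, red, green, blue); there is no depth.
- robot.camera_params(name): a dict with "camera_matrix" (3x3 intrinsics, pixels), "rvec" (rotation vector, rad) and "tvec" (3), from world to camera coordinates, as OpenCV has them; the wrist camera has in their place "tool_from_camera" (4x4, takes a point from camera to tool coordinates, whose origin is the TCP and whose axes are the flange's). Camera axes: x right, y down, z forward; pixel columns grow to the right and rows downward; lengths in m; the calibration is good to about 2 mm. A picture is of the moment at which its call begins: read the wrist's pose just before it. camera_params takes no time and is no camera call.
- robot.close_job(): hands the job in; it is judged then, once.
Trained networks look in the newest picture that a camera, given by its name, has taken for a name from the list of things; names that differ only in an ending like _2 or _b are one class to them, and where a whole thing is asked for, a point or a joint stands for the part that bears it (a point fixed in the world has none). Each returns a list of dicts, best first, with "conf" (0 to 1); they miss things now and then, are a little off and sometimes report something else, mostly with a low value. They report only what shows in the picture. A call takes as long as a camera call. They do not tell look-alikes from the thing itself.
- robot.find_in(thing, camera): "extent" ([centre column, centre row, width, height] in pixels, round what is visible of it).
The state is a dict: "time": time; "joint_positions": joint angles; "qvel": joint speeds; "joint_torque": joint torques, N m; "tool_pos": TCP position; "ee_rot": TCP orientation; "wrist_force": force on the tool from outside, world axes, zero at the start; "wrist_torque": the same for the moment, N m; "width": finger opening in m; "finger_force": force on a finger pad.
Only numpy, scipy, OpenCV 4.12 (cv2) and the standard library are available. Lean on these libraries where they do the work, as an engineer would, in place of code of your own. Each camera call takes 0.05 s, during which the arm holds its last target. There are 200 camera calls.

## Working session

There is one attempt and no reset: what is moved stays moved. The work goes in short steps, Python scripts to look and compute and a tool call to move; the robot and the scene stay as the last step left them, time stands still between calls to the robot, and variables do not carry over. Pictures are saved under pics/ and viewed, at most 10 in all, crops included, and the job is handed in when it is done.

Besides the shell and the picture viewer there is one more tool, called after "Call:" by a JSON object that holds its "method" and its "body", one argument or row to a line. servo_tool: Moves the arm, as the interface text tells. Scaled input: -1 to 1 covers 0.1 m each way for a shift and pi/2 rad each way for a turn. Its arguments: {"type":"object","properties":{"plan":{"type":"array","items":{"type":"array","items":{"type":"number"}}}},"required":["plan"]}

```bash
mkdir -p pics; cat > h.py <<'E'
import cv2, numpy as np
from bench import robot
from scipy.spatial.transform import Rotation as R
def cam(name, obs=None):
    p=robot.camera_params(name); K=np.array(p["camera_matrix"])
    if name=="wrist":
        o=obs or robot.get_obs(); T=np.eye(4); T[:3,:3]=R.from_euler("xyz",o["ee_rot"]).as_matrix(); T[:3,3]=o["tool_pos"]
        M=T@np.array(p["tool_from_camera"]); return K,M[:3,:3],M[:3,3]
    r=cv2.Rodrigues(np.array(p["rvec"],float))[0]; return K,r.T,-r.T@np.array(p["tvec"],float).ravel()
def px2w(c,u,v,z):
    K,r,t=c; d=r@np.linalg.solve(K,[u,v,1.]); return t+d*(z-t[2])/d[2]
def w2px(c,P):
    K,r,t=c; q=K@(r.T@(np.array(P)-t)); return q[:2]/q[2]
def snap(name,f=None):
    o=robot.get_obs(); im=robot.snapshot(name)
    if f: cv2.imwrite("pics/"+f,im[:,:,::-1])
    return im,cam(name,o)
E
python3 - <<'E'
from h import *
for n in ("scene","top"):
    im,c=snap(n,n+"0.png"); print(n,c[2])
    for t in ("jar_shortest","vent_shortest_top","lens_shortest"):
        for d in robot.find_in(t,n)[:8]: print(t,round(d["conf"],2),np.round(d["extent"]).tolist())
print({k:np.round(v,3).tolist() for k,v in robot.get_obs().items()})
E
```

```text
scene [ 1.11239334 -0.9653887   0.71446786]
jar_shortest 0.86 [284.0, 314.0, 35.0, 42.0]
jar_shortest 0.84 [251.0, 351.0, 44.0, 47.0]
jar_shortest 0.82 [191.0, 346.0, 45.0, 48.0]
jar_shortest 0.62 [372.0, 316.0, 41.0, 33.0]
jar_shortest 0.26 [270.0, 236.0, 8.0, 13.0]
vent_shortest_top 0.6 [277.0, 296.0, 9.0, 3.0]
vent_shortest_top 0.39 [191.0, 329.0, 14.0, 7.0]
lens_shortest 0.77 [254.0, 336.0, 19.0, 14.0]
lens_shortest 0.54 [292.0, 306.0, 18.0, 8.0]
lens_shortest 0.48 [367.0, 306.0, 23.0, 10.0]
top [ 0.50199566 -0.06025263  1.04483214]
jar_shortest 0.7 [451.0, 236.0, 41.0, 36.0]
jar_shortest 0.66 [476.0, 280.0, 46.0, 37.0]
jar_shortest 0.64 [392.0, 240.0, 39.0, 39.0]
jar_shortest 0.56 [360.0, 167.0, 37.0, 40.0]
vent_shortest_top 0.51 [394.0, 247.0, 10.0, 10.0]
vent_shortest_top 0.47 [362.0, 156.0, 7.0, 7.0]
vent_shortest_top 0.39 [461.0, 241.0, 13.0, 12.0]
lens_shortest 0.81 [393.0, 235.0, 19.0, 18.0]
lens_shortest 0.76 [449.0, 233.0, 21.0, 19.0]
lens_shortest 0.72 [328.0, 211.0, 5.0, 9.0]
lens_shortest 0.65 [357.0, 171.0, 21.0, 21.0]
lens_shortest 0.58 [481.0, 282.0, 21.0, 20.0]
{'time': 0.4, 'joint_positions': [-1.333, 0.087, 1.371, -0.0, 1.684, -0.103], 'qvel': [-0.0, 0.002, -0.003, -0.002, -0.001, -0.002], 'joint_torque': [-0.001, -33.951, -30.211, 0.072, 0.026, -0.0], 'tool_pos': [0.184, -0.518, 0.199], 'ee_rot': [-3.141, -0.0, 0.341], 'wrist_force': [0.638, 0.237, 0.297], 'wrist_torque': [-0.026, -0.033, -0.016], 'finger_force': 0.0, 'width': 0.094}
```

View pics/scene0.png

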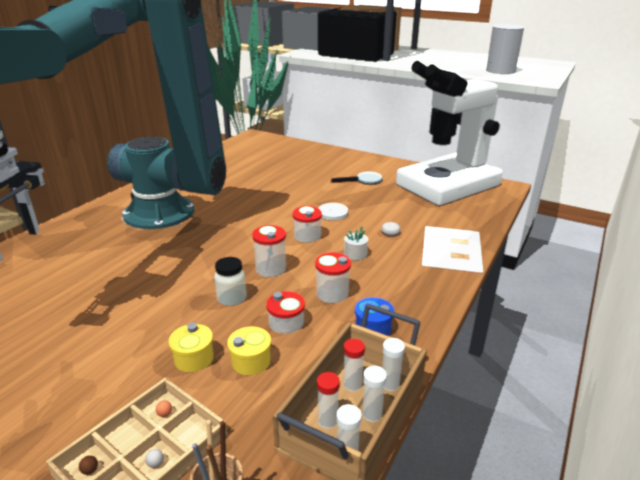

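View pics/top0.png

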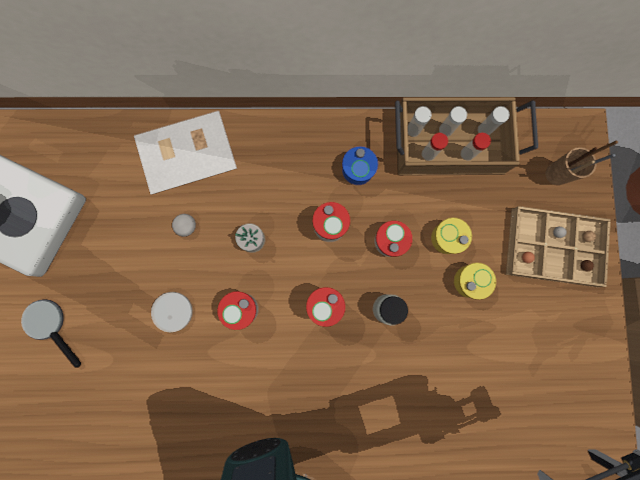

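The scene picture shows four red-lidded jars, at (286,311), (333,277), (270,250) and (307,223). The top picture has them at (394,239), (331,220), (326,307) and (237,311). The one at scene (286,311), top (394,239) looks shortest, with its plug at top (394,247). I'll check by triangulation.

```bash
python3 - <<'E'
from h import *
S=cam("scene");T=cam("top")
# plug pixel pairs (top), (scene)
def tri(a,b):
    A=[];B=[]
    for c,p in((T,a),(S,b)):
        K,r,t=c; d=r@np.linalg.solve(K,[*p,1.]); d/=np.linalg.norm(d); M=np.eye(3)-np.outer(d,d); A.append(M);B.append(M@t)
    return np.linalg.solve(sum(A),sum(B))
for n,a,b in(("A plug",(394.5,247.5),(277.5,296)),("A lens",(394.5,234),(290,305)),("B lid",(331.5,220.5),(333,263)),("C lid",(325.5,307.5),(269,234)),("D lid",(237,311),(307,213))):
    print(n,tri(a,b).round(3))
print("plug@.066",px2w(T,394,247.5,.066).round(4),"lens@.056",px2w(T,394.5,234,.056).round(4))
for n,p in dict(B=(331.5,220.5),C=(325.5,307.5),D=(237,311),blk=(393,310),yel1=(454,236),yel2=(478,281)).items(): print(n,px2w(T,*p,.08).round(3))
print(np.array(robot.camera_params("wrist")["tool_from_camera"]).round(3), robot.camera_params("wrist")["camera_matrix"])
E
```

```text
A plug [ 0.6   -0.245  0.063]
A lens [ 0.633 -0.247  0.052]
B lid [ 0.659 -0.104  0.086]
C lid [ 0.472 -0.088  0.101]
D lid [0.467 0.101 0.072]
plug@.066 [ 0.5997 -0.2432  0.066 ] lens@.056 [ 0.6312 -0.2473  0.056 ]
B [ 0.659 -0.105  0.08 ]
C [ 0.471 -0.089  0.08 ]
D [0.466 0.1   0.08 ]
blk [ 0.463 -0.234  0.08 ]
yel1 [ 0.622 -0.374  0.08 ]
yel2 [ 0.523 -0.422  0.08 ]
[[-0.    -0.962 -0.274  0.081]
 [ 1.    -0.001  0.001 -0.   ]
 [-0.001 -0.274  0.962 -0.187]
 [ 0.     0.     0.     1.   ]] [[341.59073328   0.         318.02054417]
 [  0.         341.59073328 239.91964754]
 [  0.           0.           1.        ]]
```

Triangulation puts jar A's plug top at about z 0.063 and its lens at 0.052, so A is the 55 mm jar. B, C and D come out at 0.086, 0.101 and 0.072, which fit 90, 105 and 75 mm. The plug is near (0.600, -0.243) and the jar's yaw is about 173°. I'll move above it.

Call:
{"method": "servo_tool", "body": {
  "plan": [
    [0.3,-0.07,0,0,0,0.08,94],
    [0.6,-0.15,0,0,0,0.15,94],
    [0.9,-0.22,0,0,0,0.22,94],
    [1,-0.24,0,0,0,0.3,94],
    [1,-0.24,0,0,0,0.3,94]
  ]
}}

```text
time: 0.82
tool_pos: [0.2721, -0.461, 0.1992]
ee_rot: [-3.142, -0.001, -0.129]
wrist_force: [-1.1, -0.0, 0.0]
width: 0.0938
finger_force: 0.0
```

Call:
{"method": "servo_tool", "body": {
  "plan": [
    [0.3,-0.26,0,0,0,0,94],
    [0.6,-0.52,0,0,0,0,94],
    [0.9,-0.78,0,0,0,0,94],
    [1,-0.87,0,0,0,0,94]
  ]
}}

```text
time: 1.15
tool_pos: [0.3831, -0.3871, 0.1989]
ee_rot: [-3.14, -0.001, -0.124]
wrist_force: [-0.8, 0.8, -0.2]
width: 0.0938
finger_force: 0.0
```

Call:
{"method": "servo_tool", "body": {
  "plan": [
    [0.3,-0.26,0,0,0,0,94],
    [0.6,-0.52,0,0,0,0,94],
    [0.9,-0.78,0,0,0,0,94],
    [1,-0.87,0,0,0,0,94]
  ]
}}

```text
time: 1.48
tool_pos: [0.4936, -0.3139, 0.1985]
ee_rot: [-3.141, -0.001, -0.125]
wrist_force: [-0.5, -0.1, 0.3]
width: 0.0941
finger_force: 0.0
```

Call:
{"method": "servo_tool", "body": {
  "plan": [
    [0.3,-0.26,0,0,0,0,94],
    [0.6,-0.52,0,0,0,0,94],
    [0.9,-0.78,0,0,0,0,94],
    [1,-0.87,0,0,0,0,94],
    [1,-0.87,0,0,0,0,94],
    [1,-0.87,0,0,0,0,94]
  ]
}}

```text
time: 1.98
tool_pos: [0.6008, -0.2437, 0.1983]
ee_rot: [3.14, 0.002, -0.129]
wrist_force: [0.2, 0.3, -0.3]
width: 0.094
finger_force: 0.0
```

```bash
cat > look.py <<'E'
import sys
from h import *
im,c=snap("wrist",sys.argv[1]); o=robot.get_obs()
print(o["time"],o["tool_pos"],o["ee_rot"],o["wrist_force"],o["width"])
for t,z in(("vent_shortest_top",.066),("lens_shortest",.056),("jar_shortest",.055)):
    for d in robot.find_in(t,"wrist")[:5]: e=d["extent"]; print(t,round(d["conf"],2),np.round(e,1).tolist(),px2w(c,e[0],e[1],z).round(4))
E
python3 look.py w1.png
```

```text
2.0333 [ 0.60025047 -0.24427664  0.19869307] [ 3.14034162e+00  1.27486074e-03 -1.31109782e-01] [-0.88987913  0.3810038   0.82958884] 0.09391525635324081
vent_shortest_top 0.9 [320.1, 231.1, 22.0, 22.5] [ 0.5987 -0.2453  0.066 ]
vent_shortest_top 0.88 [491.6, 289.4, 20.7, 24.1] [ 0.5155 -0.4102  0.066 ]
vent_shortest_top 0.77 [481.1, 192.0, 26.4, 24.8] [ 0.6166 -0.3995  0.066 ]
lens_shortest 0.97 [209.5, 29.5, 49.8, 58.2] [ 0.7843 -0.1743  0.056 ]
lens_shortest 0.96 [318.9, 194.1, 42.0, 39.4] [ 0.6329 -0.2486  0.056 ]
lens_shortest 0.68 [449.0, 175.9, 42.7, 43.6] [ 0.634  -0.3738  0.056 ]
lens_shortest 0.59 [517.8, 270.1, 44.0, 39.0] [ 0.5286 -0.4417  0.056 ]
jar_shortest 0.93 [499.1, 269.1, 96.4, 82.1] [ 0.5317 -0.4231  0.055 ]
jar_shortest 0.9 [453.8, 179.9, 96.3, 84.6] [ 0.6295 -0.3786  0.055 ]
jar_shortest 0.63 [209.8, 39.5, 100.3, 73.2] [ 0.7771 -0.1727  0.055 ]
jar_shortest 0.57 [317.8, 204.8, 82.5, 82.5] [ 0.6225 -0.2462  0.055 ]
```

View pics/w1.png

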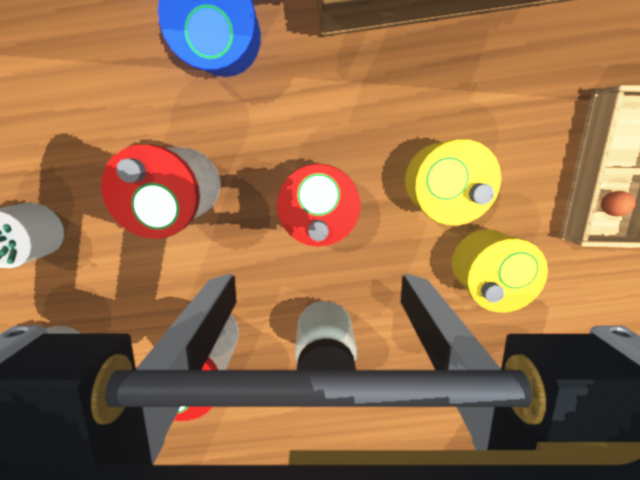

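The wrist view shows the target jar's plug at (319,231) and its lens at (319,194), with nothing touched yet. That puts the plug at about (0.5985, -0.245), in line with the top camera. I'll close the fingers and come down to about 20 mm above the plug.

Call:
{"method": "servo_tool", "body": {
  "plan": [
    [-0.02,0.01,0,0,0,0,0],
    [-0.02,0.01,0,0,0,0,0],
    [-0.02,0.01,0,0,0,0,0],
    [-0.02,0.01,0.15,0,0,0,0],
    [-0.02,0.01,0.3,0,0,0,0],
    [-0.02,0.01,0.45,0,0,0,0],
    [-0.02,0.01,0.6,0,0,0,0],
    [-0.02,0.01,0.75,0,0,0,0],
    [-0.02,0.01,0.87,0,0,0,0],
    [-0.02,0.01,0.95,0,0,0,0],
    [-0.02,0.01,0.95,0,0,0,0],
    [-0.02,0.01,0.95,0,0,0,0]
  ]
}}

```text
time: 3.18
tool_pos: [0.5992, -0.2433, 0.1037]
ee_rot: [-3.142, 0.0, -0.13]
wrist_force: [-0.2, 0.2, -0.1]
width: 0.0174
finger_force: 0.0
```

```bash
python3 look.py w2.png; python3 - <<'E'
import cv2; im=cv2.imread("pics/w2.png"); cv2.imwrite("pics/w2c.png",cv2.resize(im[120:420,170:470],None,fx=2,fy=2))
E
```

```text
3.2333 [ 0.59973427 -0.2435785   0.10470373] [ 3.14107120e+00 -1.20787575e-03 -1.30478490e-01] [-0.32608486 -0.21476227  0.74656356] 0.013704890417744588
vent_shortest_top 0.79 [320.5, 262.9, 31.4, 30.7] [ 0.5988 -0.2446  0.066 ]
vent_shortest_top 0.68 [546.8, 210.1, 36.9, 31.3] [ 0.6162 -0.3993  0.066 ]
vent_shortest_top 0.67 [553.2, 342.0, 30.1, 32.3] [ 0.5138 -0.4092  0.066 ]
lens_shortest 0.72 [162.7, 10.2, 59.0, 20.4] [ 0.767 -0.171  0.056]
lens_shortest 0.71 [320.5, 213.4, 59.4, 52.8] [ 0.6317 -0.2489  0.056 ]
lens_shortest 0.68 [587.5, 312.2, 59.5, 45.6] [ 0.5293 -0.4406  0.056 ]
lens_shortest 0.66 [498.6, 188.5, 56.9, 58.8] [ 0.6329 -0.3723  0.056 ]
jar_shortest 0.93 [560.0, 308.6, 135.1, 112.9] [ 0.5345 -0.4204  0.055 ]
jar_shortest 0.9 [503.1, 193.3, 135.5, 117.2] [ 0.629  -0.3759  0.055 ]
jar_shortest 0.82 [320.4, 226.7, 114.8, 114.0] [ 0.6219 -0.2476  0.055 ]
jar_shortest 0.67 [171.9, 27.9, 140.4, 49.1] [ 0.7574 -0.1738  0.055 ]
```

View pics/w2c.png

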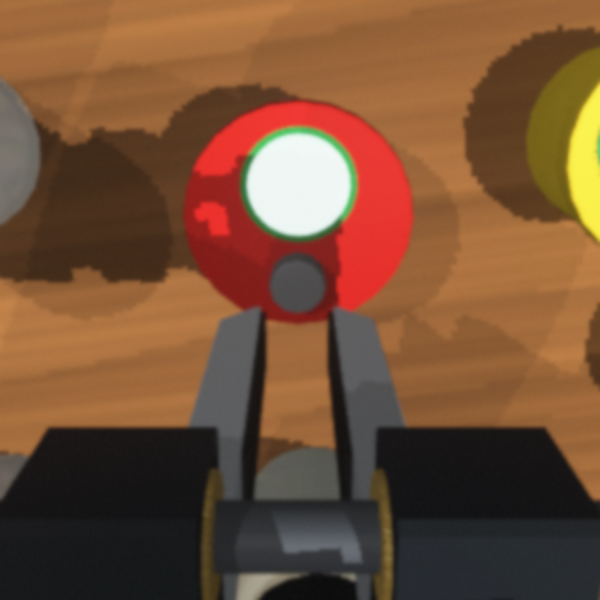

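In the crop the plug is centred between the fingers at crop (298,284), which is full-image (319,262), and the fingers are still closing. I'll finish closing and come down to contact.

Call:
{"method": "servo_tool", "body": {
  "plan": [
    [-0.02,0.01,0,0,0,0,0],
    [-0.02,0.01,0,0,0,0,0],
    [-0.02,0.01,0,0,0,0,0],
    [-0.02,0.01,0.05,0,0,0,0],
    [-0.02,0.01,0.09,0,0,0,0],
    [-0.02,0.01,0.13,0,0,0,0],
    [-0.02,0.01,0.16,0,0,0,0],
    [-0.02,0.01,0.18,0,0,0,0],
    [-0.02,0.01,0.2,0,0,0,0],
    [-0.02,0.01,0.22,0,0,0,0],
    [-0.02,0.01,0.22,0,0,0,0]
  ]
}}

```text
time: 4.3
tool_pos: [0.597, -0.2439, 0.0814]
ee_rot: [-3.141, 0.001, -0.13]
wrist_force: [0.4, -0.6, -0.2]
width: 0.0001
finger_force: 0.0
```

Call:
{"method": "servo_tool", "body": {
  "plan": [
    [0,0,0.01,0,0,0,0],
    [0,0,0.02,0,0,0,0],
    [0,0,0.02,0,0,0,0]
  ]
}}

```text
time: 4.55
tool_pos: [0.5972, -0.244, 0.0798]
ee_rot: [3.141, -0.0, -0.13]
wrist_force: [-0.8, 0.4, -0.5]
width: 0.0004
finger_force: 0.0
```

Call:
{"method": "servo_tool", "body": {
  "plan": [
    [0,0,0.01,0,0,0,0],
    [0,0,0.02,0,0,0,0],
    [0,0,0.02,0,0,0,0]
  ]
}}

```text
time: 4.8
tool_pos: [0.5971, -0.244, 0.0777]
ee_rot: [3.142, 0.0, -0.13]
wrist_force: [0.1, 0.6, 0.3]
width: 0.0005
finger_force: 0.0
```

There's no force yet, though the fingertips should be in contact by now, so I'll look.

```bash
python3 look.py w3.png | grep -v jar; python3 - <<'E'
import cv2; im=cv2.imread("pics/w3.png"); a=cv2.resize(im[180:360,230:410],(590,590),interpolation=cv2.INTER_CUBIC)
cv2.imwrite("pics/w3c.png",a)
E
```

```text
4.85 [ 0.5971507  -0.24399919  0.0777389 ] [-3.14157685e+00  2.20907692e-04 -1.30456467e-01] [0.24335348 0.15415053 0.19797822] 0.00013039503051731968
vent_shortest_top 0.97 [318.1, 265.3, 33.8, 23.6] [ 0.6047 -0.2446  0.066 ]
vent_shortest_top 0.87 [572.3, 216.0, 48.2, 37.8] [ 0.6158 -0.3983  0.066 ]
vent_shortest_top 0.77 [572.5, 358.5, 22.0, 26.7] [ 0.5164 -0.4054  0.066 ]
vent_shortest_top 0.49 [317.8, 228.8, 127.5, 120.1] [ 0.6277 -0.2475  0.066 ]
lens_shortest 0.76 [612.2, 318.0, 52.4, 32.0] [ 0.5371 -0.4375  0.056 ]
lens_shortest 0.74 [320.6, 217.2, 66.4, 60.1] [ 0.6324 -0.2499  0.056 ]
lens_shortest 0.68 [518.8, 192.6, 67.1, 66.7] [ 0.6318 -0.372   0.056 ]
```

View pics/w3c.png

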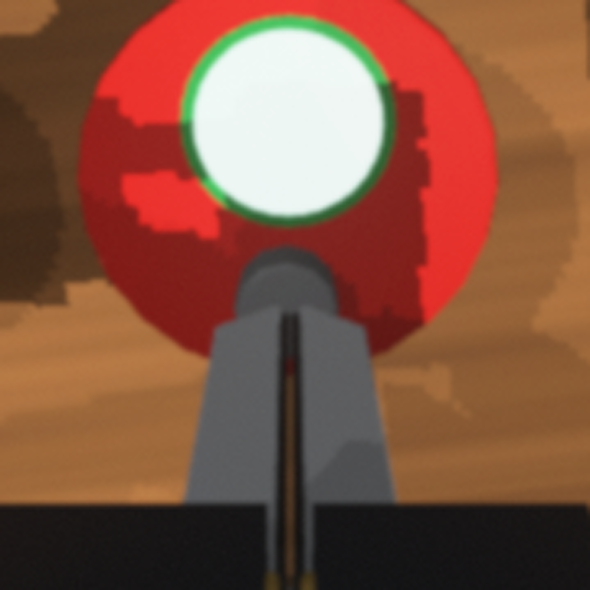

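The fingertips sit squarely over the plug (crop (288,290)), clear of the lens's lower edge at crop row 225. I'll keep going in 1 mm steps until there's force.

Call:
{"method": "servo_tool", "body": {
  "plan": [
    [0,0,0.01,0,0,0,0],
    [0,0,0.01,0,0,0,0]
  ]
}}

```text
time: 5.17
tool_pos: [0.5972, -0.244, 0.0767]
ee_rot: [3.142, 0.0, -0.13]
wrist_force: [-1.2, -0.5, -0.4]
width: 0.0006
finger_force: 0.0
```

Call:
{"method": "servo_tool", "body": {
  "plan": [
    [0,0,0.01,0,0,0,0],
    [0,0,0.01,0,0,0,0]
  ]
}}

```text
time: 5.33
tool_pos: [0.5971, -0.244, 0.0756]
ee_rot: [-3.142, 0.0, -0.13]
wrist_force: [0.4, 0.6, 0.0]
width: 0.0004
finger_force: 0.0
```

Call:
{"method": "servo_tool", "body": {
  "plan": [
    [0,0,0.01,0,0,0,0]
  ]
}}

```text
time: 5.42
tool_pos: [0.5973, -0.2441, 0.075]
ee_rot: [3.141, -0.0, -0.13]
wrist_force: [0.0, -0.7, -0.3]
width: 0.0006
finger_force: 0.0
```

Call:
{"method": "servo_tool", "body": {
  "plan": [
    [0,0,0.01,0,0,0,0]
  ]
}}

```text
time: 5.5
tool_pos: [0.5973, -0.2441, 0.0739]
ee_rot: [3.141, -0.0, -0.13]
wrist_force: [0.2, 0.5, -0.2]
width: 0.0007
finger_force: 0.0
```

Call:
{"method": "servo_tool", "body": {
  "plan": [
    [0,0,0.01,0,0,0,0]
  ]
}}

```text
time: 5.58
tool_pos: [0.5972, -0.244, 0.0728]
ee_rot: [3.142, -0.0, -0.13]
wrist_force: [0.6, 0.3, -0.1]
width: 0.0004
finger_force: 0.0
```

```bash
python3 look.py w4.png | head -3; python3 - <<'E'
from h import *
c=cam("wrist"); o=robot.get_obs(); p=o["tool_pos"]; r=R.from_euler("xyz",o["ee_rot"]).as_matrix()
im=cv2.imread("pics/w4.png"); 
s=590/180
a=cv2.resize(im[180:360,230:410],(590,590),interpolation=cv2.INTER_CUBIC)
def dot(P,col):
    q=(w2px(c,P)-[230,180])*s; cv2.circle(a,tuple(int(x) for x in q),3,col,-1)
for dz in (.007,.012,.017): 
    for y in(-.0125,0,.0125): dot(p+r@np.array([.008,y,dz]),(255,0,255) if dz==.017 else (255,255,0))
ax=np.array([-.9945,.1,0])
for z,col in((.067,(0,255,255)),(.055,(255,0,0))):
    for t in np.linspace(0,6.28,25): dot(np.array([.5985,-.2448,z])+.01*np.array([np.cos(t),np.sin(t),0]),col)
cv2.imwrite("pics/w4c.png",a); print(p)
E
```

```text
5.6333 [ 0.59708639 -0.2439584   0.07246792] [-3.14150075e+00  4.74092925e-04 -1.30439112e-01] [ 0.01042576  0.02501578 -0.49843691] 0.0002885593716185161
vent_shortest_top 0.92 [578.7, 215.9, 48.9, 36.1] [ 0.6169 -0.3984  0.066 ]
vent_shortest_top 0.74 [316.6, 268.6, 33.2, 17.7] [ 0.6046 -0.2437  0.066 ]
[ 0.59721499 -0.24401853  0.07281339]
```

View pics/w4c.png

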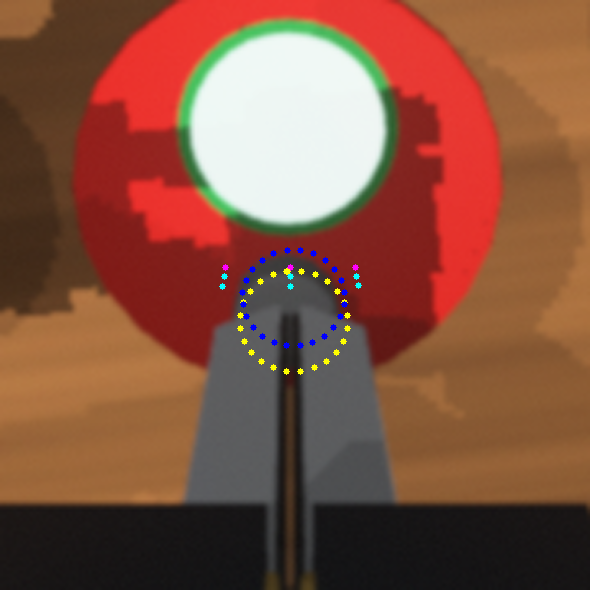

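The plug is still up; its visible top matches the z≈0.066 ring. The drawn fingertip marks at 17 mm (crop row 268) don't match the real tips (crop row about 318). The tips' spacing in the wrist view puts them about 5 mm behind the TCP, so they are still some 10 mm above the plug. I'll keep coming down with force checks.

Call:
{"method": "servo_tool", "body": {
  "plan": [
    [0,0,0.02,0,0,0,0],
    [0,0,0.04,0,0,0,0],
    [0,0,0.05,0,0,0,0]
  ]
}}

```text
time: 6.03
tool_pos: [0.597, -0.244, 0.0674]
ee_rot: [-3.141, 0.001, -0.13]
wrist_force: [-0.4, 0.2, 0.3]
width: 0.0004
finger_force: 0.0
```

Call:
{"method": "servo_tool", "body": {
  "plan": [
    [0,0,0.01,0,0,0,0],
    [0,0,0.02,0,0,0,0]
  ]
}}

```text
time: 6.2
tool_pos: [0.5972, -0.244, 0.0657]
ee_rot: [3.142, 0.0, -0.13]
wrist_force: [-0.1, 0.4, -0.5]
width: 0.0006
finger_force: 0.0
```

Call:
{"method": "servo_tool", "body": {
  "plan": [
    [0,0,0.01,0,0,0,0],
    [0,0,0.02,0,0,0,0]
  ]
}}

```text
time: 6.37
tool_pos: [0.5972, -0.2441, 0.0638]
ee_rot: [3.142, -0.0, -0.13]
wrist_force: [-0.9, 0.1, 0.5]
width: 0.0004
finger_force: 0.0
```

Call:
{"method": "servo_tool", "body": {
  "plan": [
    [0,0,0.01,0,0,0,0],
    [0,0,0.02,0,0,0,0]
  ]
}}

```text
time: 6.53
tool_pos: [0.5973, -0.2441, 0.0618]
ee_rot: [3.141, -0.0, -0.13]
wrist_force: [0.1, -0.1, 0.0]
width: 0.0007
finger_force: 0.0
```

Call:
{"method": "servo_tool", "body": {
  "plan": [
    [0,0,0.01,0,0,0,0],
    [0,0,0.02,0,0,0,0]
  ]
}}

```text
time: 6.7
tool_pos: [0.5972, -0.2441, 0.0599]
ee_rot: [3.141, -0.0, -0.13]
wrist_force: [-0.3, 0.0, 3.2]
width: 0.0004
finger_force: 2.0
```

```bash
python3 look.py w5.png | head -3; python3 - <<'E'
import cv2; im=cv2.imread("pics/w5.png"); a=cv2.resize(im[180:360,230:410],(590,590),interpolation=cv2.INTER_CUBIC)
cv2.imwrite("pics/w5c.png",a)
E
```

```text
6.75 [ 0.59725525 -0.24407061  0.05995975] [ 3.14146091e+00 -1.41386843e-04 -1.30454978e-01] [-0.04278068  0.1597404  -0.9636689 ] 0.00030380706317764683
vent_shortest_top 0.63 [597.2, 223.8, 54.8, 38.1] [ 0.6152 -0.3992  0.066 ]
lens_shortest 0.96 [318.8, 223.6, 72.7, 66.5] [ 0.6327 -0.2488  0.056 ]
```

View pics/w5c.png

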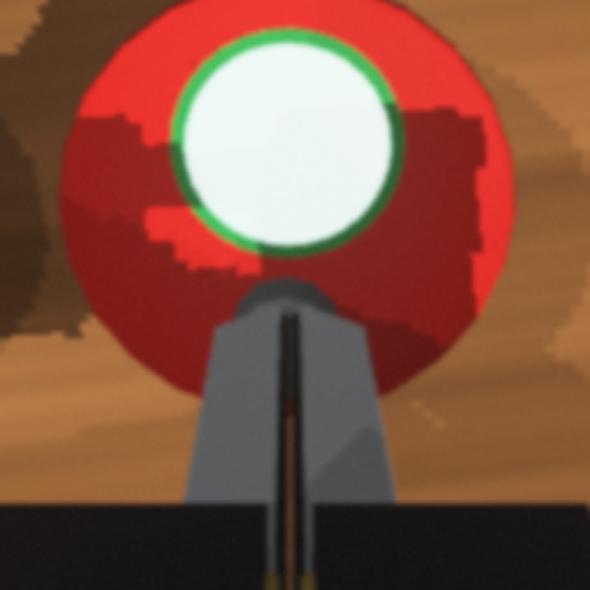

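Contact at TCP z≈0.060 (3.2 N), with the tips on the plug (crop (288,300)) and the lens edge clear at crop row 255. I'll press on to the hard stop.

Call:
{"method": "servo_tool", "body": {
  "plan": [
    [0,0,0.01,0,0,0,0],
    [0,0,0.02,0,0,0,0],
    [0,0,0.03,0,0,0,0],
    [0,0,0.04,0,0,0,0]
  ]
}}

```text
time: 7.23
tool_pos: [0.5973, -0.2441, 0.0564]
ee_rot: [3.141, -0.0, -0.13]
wrist_force: [-1.3, 0.4, 4.0]
width: 0.0006
finger_force: 2.1
```

Call:
{"method": "servo_tool", "body": {
  "plan": [
    [0,0,0.01,0,0,0,0]
  ]
}}

```text
time: 7.32
tool_pos: [0.5973, -0.2441, 0.0552]
ee_rot: [3.141, -0.0, -0.13]
wrist_force: [-2.0, 0.6, 4.2]
width: 0.0004
finger_force: 2.1
```

Call:
{"method": "servo_tool", "body": {
  "plan": [
    [0,0,0.01,0,0,0,0]
  ]
}}

```text
time: 7.4
tool_pos: [0.5973, -0.2441, 0.054]
ee_rot: [3.141, -0.0, -0.13]
wrist_force: [-1.1, 1.6, 4.8]
width: 0.0005
finger_force: 2.1
```

Call:
{"method": "servo_tool", "body": {
  "plan": [
    [0,0,0.01,0,0,0,0]
  ]
}}

```text
time: 7.48
tool_pos: [0.5973, -0.2441, 0.0529]
ee_rot: [3.141, -0.0, -0.13]
wrist_force: [-1.0, 1.0, 3.4]
width: 0.0007
finger_force: 2.0
```

Steady 4 N while sliding, and no hard stop yet. I'll go on in 0.5–1 mm steps.

Call:
{"method": "servo_tool", "body": {
  "plan": [
    [0,0,0.01,0,0,0,0]
  ]
}}

```text
time: 7.57
tool_pos: [0.5973, -0.2441, 0.0526]
ee_rot: [3.141, -0.0, -0.13]
wrist_force: [-3.6, 1.5, 9.5]
width: 0.0007
finger_force: 5.0
```

Call:
{"method": "servo_tool", "body": {
  "plan": [
    [0,0,0.005,0,0,0,0]
  ]
}}

```text
time: 7.65
tool_pos: [0.5974, -0.2441, 0.0526]
ee_rot: [3.141, -0.001, -0.13]
wrist_force: [-4.6, 2.1, 9.6]
width: 0.0002
finger_force: 5.0
```

The tool stalls at z 0.0526 with the force up to 9.6 N after about 8 mm of travel, so this is the hard stop. I'll withdraw straight up.

Call:
{"method": "servo_tool", "body": {
  "plan": [
    [0,0,-0.02,0,0,0,0],
    [0,0,-0.08,0,0,0,0],
    [0,0,-0.2,0,0,0,0],
    [0,0,-0.45,0,0,0,0],
    [0,0,-0.75,0,0,0,0],
    [0,0,-1,0,0,0,0],
    [0,0,-1,0,0,0,0]
  ]
}}

```text
time: 8.23
tool_pos: [0.6005, -0.2457, 0.1594]
ee_rot: [3.137, -0.012, -0.13]
wrist_force: [0.6, -0.8, 2.2]
width: 0.0005
finger_force: 0.0
```

Call:
{"method": "servo_tool", "body": {
  "plan": [
    [0,0,-0.3,0,0,0,0],
    [0,0,-0.5,0,0,0,0],
    [0,0,-0.5,0,0,0,0],
    [0,0,-0.5,0,0,0,0]
  ]
}}

```text
time: 8.57
tool_pos: [0.5978, -0.2444, 0.2022]
ee_rot: [3.141, -0.003, -0.131]
wrist_force: [-0.3, 0.6, -0.6]
width: 0.0003
finger_force: 0.0
```

```bash
python3 look.py w6.png; python3 - <<'E'
import cv2; im=cv2.imread("pics/w6.png"); cv2.imwrite("pics/w6c.png",cv2.resize(im[140:290,240:440],(800,600),interpolation=cv2.INTER_CUBIC))
E
```

```text
8.6167 [ 0.59705121 -0.2439436   0.20025684] [-3.14136988e+00  8.58747613e-04 -1.30430160e-01] [ 0.20042789  0.5491201  -0.5970815 ] 0.0007175772545057635
vent_shortest_top 0.8 [479.0, 188.7, 25.8, 19.4] [ 0.6167 -0.4001  0.066 ]
vent_shortest_top 0.64 [320.2, 228.4, 23.0, 17.6] [ 0.5981 -0.2464  0.066 ]
vent_shortest_top 0.61 [490.1, 289.6, 20.5, 24.0] [ 0.5111 -0.4111  0.066 ]
lens_shortest 0.85 [319.2, 191.1, 41.8, 39.9] [ 0.6329 -0.25    0.056 ]
lens_shortest 0.81 [515.6, 265.7, 40.8, 35.0] [ 0.5296 -0.442   0.056 ]
lens_shortest 0.67 [445.6, 174.0, 40.5, 38.6] [ 0.6333 -0.3728  0.056 ]
lens_shortest 0.64 [208.8, 30.6, 45.9, 53.9] [ 0.7828 -0.1733  0.056 ]
jar_shortest 0.92 [320.0, 202.1, 82.2, 82.5] [ 0.6219 -0.2494  0.055 ]
jar_shortest 0.86 [497.1, 266.9, 92.5, 83.5] [ 0.5303 -0.4235  0.055 ]
jar_shortest 0.79 [453.4, 177.8, 94.5, 84.5] [ 0.6285 -0.3805  0.055 ]
jar_shortest 0.68 [209.4, 40.3, 104.1, 72.4] [ 0.7757 -0.1719  0.055 ]
jar_shortest 0.4 [133.9, 168.2, 28.2, 23.7] [ 0.6778 -0.0765  0.055 ]
```

View pics/w6c.png

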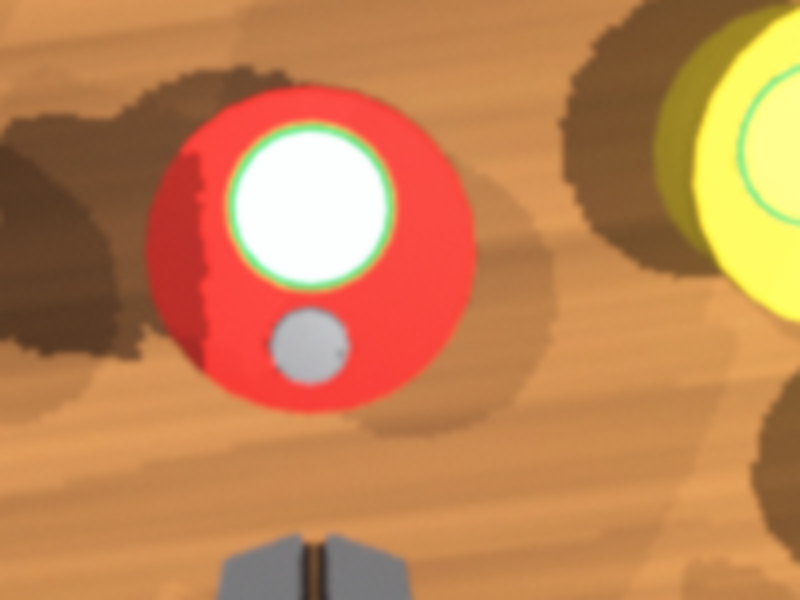

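The plug now sits low in the lid at crop (310,346), with almost no side showing. The lens is untouched at crop (311,205). The jar reads the same position to within 2–3 mm; the yellow jar's reading shifted by about the same amount.

```bash
python3 -c "
from bench import robot
print(robot.close_job())"
```

```text
the job is handed in; nothing more can be done
None
```

I pressed the shortest jar's vent plug down to its hard stop (9.6 N), took the hand away, and handed the job in. In the last picture the plug sits low in the lid, with no sign that the lens was touched or the jar moved.

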